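# Read the pressure of the dive air flask with the plunger gauge

### The arm

A 6-joint arm with a two-finger parallel gripper is mounted at the origin on the work surface. World frame = base frame: x ahead of the robot, y to its left, z up, the work surface at z = 0. Lengths are in m, angles in degrees, forces in N, time in s.
With the tool pointing down it reaches from about 0.4 to 0.825 m from the base axis. Payload 7 kg.
Tool frame: the origin (TCP) lies midway between the tips of the shut fingers; the grasp point (between the pads) lies 19 mm behind it; z points along the fingers, y is the direction in which the jaws open and shut (so a half turn about z gives the same grasp; the last joint's range is limited). The gripper opens to 88 mm and grips with 3 to 60 N. Pads are 19 mm wide; open, the fingers measure 130 mm over their backs; the gripper's body (78 mm by 193 mm) begins 47 mm behind the grasp point.
Start: joints at [82.282, 20.546, 0.682, 0, -70.136, -16.507], TCP at [0.277, 0.616, 0.227] pointing down, gripper open.
Joint ranges: [-176.03, 176.03], [-82.01, 121.73], [-58.28, 71.71], [-173.87, 95.51], [-174.79, -0.11], [-173.66, 173.66]. Speed limits (degrees/s): [136.94, 136.94, 172.46, 180, 180, 180].

### API

Orientations are given as [roll, pitch, yaw] about the fixed x, y, z axes, in that order (R = Rz(yaw) Ry(pitch) Rx(roll)).
In Python, from plant import sensors, viewer, r gives the robot as it stands. The module is installed in compiled form; this text tells all that it offers.
- The arm moves only by the shell command python3 -m handwheel 'ROWS' [OPENING] [FORCE]. ROWS is JSON, one flat list of numbers, 6 for each row, row after row: the shift along the world's x, y, z in cm, then the turn, a rotation vector about the world's x, y, z in rad. In form: [tx, ty, tz, wx, wy, wz, tx, ty, tz, wx, wy, wz, ...]. A call has 1 to 8 rows; each row is the pose to reach, as a shift and turn from the pose measured when the call began; what a row does not reach only later rows make up. A row lasts 1/10 s, in which the tool goes at most 50 mm and 8.59 degrees, less where a joint would pass 70% of its speed; a pose out of reach is approached as far as the arm can. A call with a gripper value outside its range is refused whole. OPENING is the closure in counts, from 0 (fully open) to 255 (shut), set as the call begins (- or left out, the last holds). The fingers move at their own pace and stop on an object; FORCE is the grip in N (left out, the last holds). Time passes only in rows, so rows that repeat a pose let the fingers close. It gives the time, the measured TCP pose, the force and the opening at its end, in the units of the state.
- sensors.get_state(): the state, without advancing time (a new reading comes with each control period).
- viewer.capture(name): name is "scene" or "top"; returns a dict with "img" (400x640x3 uint8, red, green, blue), "camera_matrix" (3x3 intrinsics, pixels), "camera_from_world" (4x4, takes a point from world to camera coordinates). Camera axes: x right, y down, z forward; pixel columns grow to the right and rows downward; lengths in m; the calibration is good to about 2 mm. A picture is of the moment at which its call begins. There is no depth.
- r.close_job(): hands the job in, once; it reports no verdict.
The state is a dict: "time_s": time; "joints": joint angles; "qd": joint speeds; "joint_torque": joint torques, N m; "tcp_pos": TCP position; "eef_rot": TCP orientation; "contact_force": force on the tool from outside, world axes, zero at the start; "moment": the same for the moment, N m; "gripper_width": finger opening in m.
Only numpy, scipy, OpenCV 4.12 (cv2) and the standard library are available. Lean on these libraries where they do the work, as an engineer would, in place of code of your own. Each camera call takes 0.05 s, during which the arm holds its last target.

### The job

Take the plunger gauge from its wooden stand and press it straight down over the flask's valve stem, gently, until you feel the valve core give way, but do not drive the core to its bottom; hold it there for a second so that the pressure pushes out the reading bar. Then put the gauge back upright, fully home in its stand, with the bar still standing out to be read, and leave the other things in the cupboard as they are.

Things in the scene. Friction and masses are not known exactly. Their poses are not given: they have to be found in the camera images.
- gauge: Steel plunger gauge, 0.15 kg: an upright round tube 24 mm in diameter and 115 mm long, open at its lower end, starting mouth down in the stand. Origin at the centre of the lower end (the mouth), z along the tube to its top.
- gauge_mouth (a point): Centre of the gauge's mouth (same point as its origin). The bore is 16 mm wide, 52 mm deep. In it a sprung piston (flat face, 13 mm wide) starts 12 mm above the mouth and can be pushed up 28 mm against 0.7 N per mm. The piston pushes a thin white reading bar out of the tube's top.
- gauge_top (a point): Centre of the tube's top face, 115 mm above its mouth. The bar's tip, 9 mm wide and 4 mm tall, starts on this face; up to about 22 mm of bar comes out. Grip the tube 10 to 25 mm below its top and keep 28 mm free above it.
- bar (a joint): How far the reading bar stands out of the gauge's top, in m, 0 (in) to 0.030. Held only by friction (0.6 N): it stays out when the piston goes back, and can be pushed in by touching it.
- stand: Fixed wooden block 75 x 75 x 45 mm, origin at the centre of its underside, z up.
- stand_hole0 (a point): Centre of the mouth of the stand's round hole, at the block's top: hole 28 mm wide, 38 mm deep (floor 7 mm above the shelf), small chamfer. The gauge standing home has its mouth on the hole's floor.
- flask: Fixed lying aluminium air flask, 72 mm in diameter, about 190 mm long along its x axis, in a wooden cradle 80 mm wide. Origin on the shelf under the valve stem, z up. A brass boss 28 mm wide ends 86 mm above the shelf; from it the upright brass valve stem, 12 mm wide, rises to 128 mm (last 3 mm tapered to 9 mm).
- stem_top (a point): Centre of the valve stem's top, 128 mm above the shelf. A steel core pin, 5 mm wide, stands 8 mm above this point while closed. The flask's hidden pressure holds it up with a nearly constant force, between 6.5 and 13 N, different each time.
- core (a joint): How far the core pin is pressed down, in m: 0 (closed) to 0.0075 (bottomed). Pressing the gauge on, the force first grows by 0.7 N per mm while the piston rises (9 to 19 mm) and the core stays put; then the core gives way and the force stays level for 7 mm until it bottoms. It returns when let go. A good reading presses it 2 to 6 mm; the valve takes no more than 22 N.
- drybox: Bystander: grey hard plastic dry box with a flip latch, 104 x 154 x 71 mm, origin under its centre.
- dish: Bystander: pale blue ceramic dish holding two cowrie shells, 92 mm across, 22 mm tall, origin under its centre.
- spray: Bystander: small spray bottle with closed cap, 34 mm in diameter, 95 mm tall, origin under its centre.
- mask: Bystander: glass mask lens frame lying flat, 73 x 159 x 13 mm, origin under its centre.

How it is judged:
By the outcome, as a careful person would: the job done as asked, in the order asked, and still so for the second after the job is handed in, with the robot touching nothing.
It also fails if it takes over 64 s, if anything falls off the work surface, if the arm or the gripper's body presses on something with over 40 N, if the wrist force passes 120 N, or if a joint passes its speed limit or range.

## Working session

There is one attempt and no reset: what is moved stays moved. The work goes in short steps, Python scripts to look and compute and a shell command to move; the robot and the scene stay as the last step left them, time stands still between calls to the robot, and variables do not carry over. Pictures are saved under pics/ and viewed, and the job is handed in when it is done.

```bash
mkdir -p pics; python3 - <<'E'
from plant import sensors, viewer
import cv2
for n in ("scene","top"):
    c=viewer.capture(n); cv2.imwrite(f"pics/{n}0.png",c["img"][:,:,::-1]); print(c["camera_matrix"],c["camera_from_world"])
print(sensors.get_state())
E
```

```text
[[516.31909854   0.         322.7540965 ]
 [  0.         516.31909854 194.79877521]
 [  0.           0.           1.        ]] [[-0.85182466  0.52374121 -0.00948103  0.47301229]
 [ 0.46113363  0.74116639 -0.48788129 -0.32117664]
 [-0.24849652 -0.41996134 -0.87285849  1.34387918]
 [ 0.          0.          0.          1.        ]]
[[445.87238063   0.         317.95772679]
 [  0.         445.87238063 200.97250766]
 [  0.           0.           1.        ]] [[ 0.00174284 -0.99965083  0.02636636  0.08851563]
 [-0.99047837 -0.00535518 -0.13756425  0.64106204]
 [ 0.13765742 -0.02587556 -0.99014185  1.01355479]
 [ 0.          0.          0.          1.        ]]
{'time_s': 0.1, 'joints': array([ 8.22825508e+01,  2.05859189e+01,  6.39901477e-01, -1.75259192e-02,
       -7.01373595e+01, -1.65086208e+01]), 'qd': array([ 0.04374396, -0.05272121,  0.09722658,  0.10826662, -0.07049398,
        0.10474687]), 'joint_torque': array([-7.02230500e-04, -5.84162629e+01,  2.93749666e+01,  7.01552868e+00,
        1.01940637e-02, -3.53304790e-05]), 'tcp_pos': array([0.27680572, 0.61515023, 0.22573967]), 'eef_rot': array([ 1.79915378e+02, -7.89710356e-03, -2.42320309e+01]), 'contact_force': array([-0.11998269, -0.40013811, -0.25193909]), 'moment': array([ 0.00777293,  0.06275168, -0.00397742]), 'gripper_width': 0.08783338635093407}
```

View pics/scene0.png

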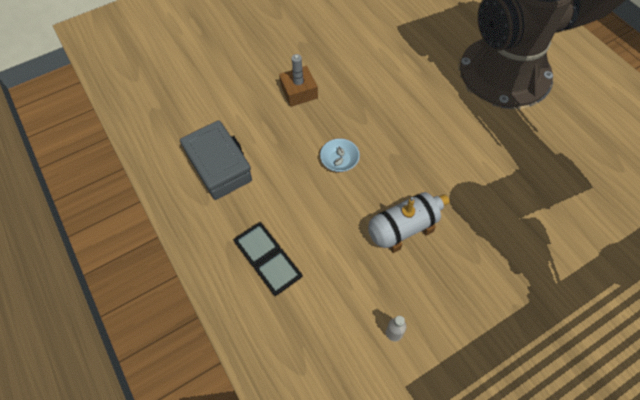

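View pics/top0.png

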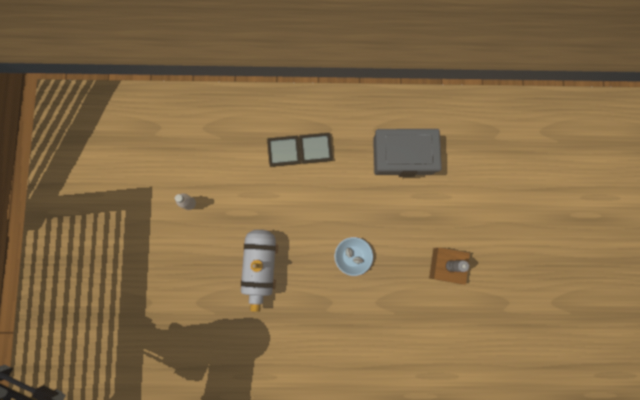

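The scene view shows the gauge top near (296,58), the stand near (298,85) and the valve stem near (408,205). In the top view the gauge top is near (463,266) and the stem near (257,265). I'll enlarge both areas.

```bash
python3 - <<'E'
import cv2,numpy as np
s=cv2.imread("pics/scene0.png");t=cv2.imread("pics/top0.png")
def cr(i,x,y,w=48,h=36): return cv2.resize(i[y-h:y+h,x-w:x+w],None,fx=4,fy=4,interpolation=cv2.INTER_NEAREST)
a=np.hstack([cr(s,298,78),cr(s,408,212)]);b=np.hstack([cr(t,455,266),cr(t,257,266)])
cv2.imwrite("pics/zoom0.png",np.vstack([a,b]))
E
```

```text
(no output)
```

View pics/zoom0.png

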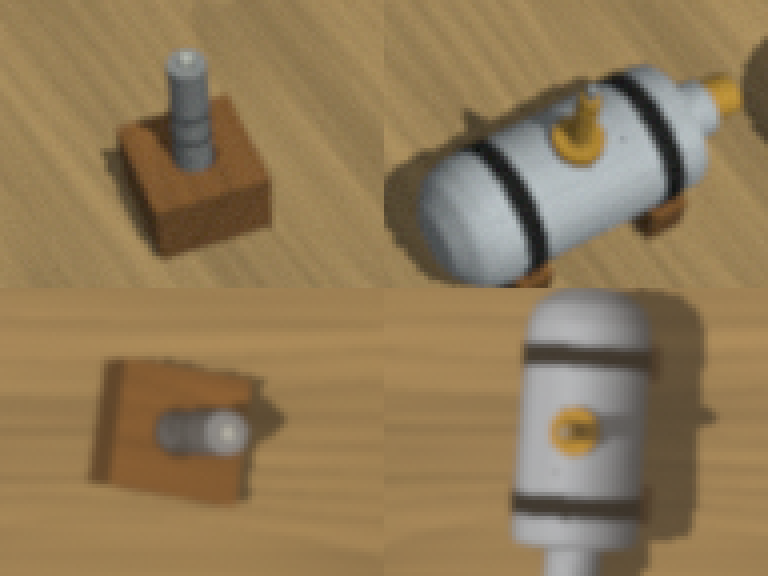

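```bash
cat > h.py <<'E'
import numpy as np,cv2
from plant import sensors, viewer
C={}
def cam(n):
    c=viewer.capture(n); C[n]=(c["camera_matrix"],c["camera_from_world"]); return c["img"][:,:,::-1].copy()
def ray(n,p):
    K,T=C[n];R=T[:3,:3];return -R.T@T[:3,3], R.T@np.linalg.solve(K,[p[0],p[1],1])
def onz(n,p,z):
    o,d=ray(n,p);return o+d*(z-o[2])/d[2]
def tri(ps,pt):
    P=[C[n][0]@C[n][1][:3] for n in("scene","top")]
    X=cv2.triangulatePoints(P[0],P[1],np.array(ps,float).reshape(2,1),np.array(pt,float).reshape(2,1))[:,0]
    return X[:3]/X[3]
def proj(n,X):
    K,T=C[n];q=K@(T[:3,:3]@np.array(X)+T[:3,3]);return q[:2]/q[2]
E
python3 - <<'E'
from h import *
np.set_printoptions(precision=4,suppress=True)
s=cam("scene");t=cam("top")
print("gauge",onz("scene",(296.3,57),.122),onz("top",(463.7,265.5),.122),tri((296.3,57),(463.7,265.5)))
for n,i,box in(("scene",s,(395,190,425,225)),("top",t,(240,250,275,282))):
    h=cv2.cvtColor(i,cv2.COLOR_BGR2HSV);x0,y0,x1,y1=box
    m=np.zeros(h.shape[:2],np.uint8);m[y0:y1,x0:x1]=cv2.inRange(h,(12,120,60),(32,255,255))[y0:y1,x0:x1]
    ys,xs=np.nonzero(m);print(n,xs.mean(),ys.mean(),xs.min(),xs.max(),ys.min(),ys.max(),len(xs))
    print((xs.min()+xs.max())/2,(ys.min()+ys.max())/2)
    for y in range(ys.min(),ys.max()+1): print(y,''.join('#' if m[y,x] else '.' for x in range(x0,x1)))
    # stand mask
print("stem",onz("scene",(411.25,200.3),.128),onz("top",(256.3,265.5),.128),tri((411.25,200.3),(256.3,265.5)))
m=cv2.inRange(cv2.cvtColor(t,cv2.COLOR_BGR2HSV),(5,110,40),(14,255,255))
for n,z,pts in(("scene",.045,[(280,74),(307.5,66),(317.5,87.5),(290,94)]),("top",.045,[(437,248),(470,252),(468,283),(434,278)])):
    print(n,[onz(n,p,z).round(4) for p in pts])
E
```

```text
gauge [ 0.4878 -0.226   0.122 ] [ 0.4903 -0.2233  0.122 ] [ 0.4903 -0.2213  0.1275]
scene 408.541095890411 208.95205479452054 401 414 195 216 146
407.5 205.5
195 ..................#...........
196 ..............................
197 ..............................
198 ......#.......................
199 ..............#...............
200 ..............##..............
201 ..............#####...........
202 ..............#####...........
203 ..............####............
204 .............#####............
205 ............######............
206 ..........########............
207 ........###########...........
208 .......############...........
209 .......#############..........
210 .......#############..........
211 .......#############..........
212 ........############..........
213 ........###########...........
214 .........##########...........
215 ..........########............
216 ............#####.............
top 256.0736842105263 265.0421052631579 240 261 250 271 95
250.5 260.5
250 #..................................
251 ...................................
252 #................
[... 452 characters left out ...]
......
264 ...........###########.............
265 ...........##...######.............
266 ...........##...######.............
267 ...........###########.............
268 ............##########.............
269 ............#########..............
270 ..............######...............
271 ................#..................
stem [0.4896 0.2276 0.128 ] [0.4897 0.224  0.128 ] [0.4886 0.2254 0.1239]
scene [array([ 0.517 , -0.2651,  0.045 ]), array([ 0.4453, -0.2515,  0.045 ]), array([ 0.4604, -0.1782,  0.045 ]), array([ 0.5277, -0.1962,  0.045 ])]
top [array([ 0.5305, -0.189 ,  0.045 ]), array([ 0.5214, -0.2667,  0.045 ]), array([ 0.4497, -0.2588,  0.045 ]), array([ 0.4611, -0.1795,  0.045 ])]
```

Stand and gauge are at about (0.489, -0.224) and the stem at about (0.4895, 0.226). The two views agree to about 3 mm and the heights fit. Next I move above the gauge.

```bash
python3 -m handwheel '[4.5,-18,1,0,0,0,8,-32,2,0,0,0,10,-40,2,0,0,0,10,-40,2,0,0,0,10,-40,2,0,0,0,10,-40,2,0,0,0,10,-40,2,0,0,0,10,-40,2,0,0,0]' 0 20
```

```text
time_s: 1.0
tcp_pos: [0.3736, 0.2259, 0.2457]
eef_rot: [180.0, -0.0, -24.2]
contact_force: [1.6, 0.8, 0.3]
gripper_width: 0.0876
```

```bash
python3 -m handwheel '[11.5,-43,-2,0,0,0,11.5,-45,-2,0,0,0,11.5,-45,-2,0,0,0,11.5,-45,-2,0,0,0,11.5,-45,-2,0,0,0,11.5,-45,-2,0,0,0,11.5,-45,-2,0,0,0,11.5,-45,-2,0,0,0]'; python3 -m handwheel '[0,0,0,0,0,0,0,0,0,0,0,0]'
```

```text
time_s: 1.8
tcp_pos: [0.4723, -0.1617, 0.2286]
eef_rot: [-180.0, -0.1, -24.2]
contact_force: [1.4, 1.2, 0.4]
gripper_width: 0.0877
time_s: 2.0
tcp_pos: [0.4719, -0.1631, 0.228]
eef_rot: [180.0, 0.0, -24.4]
contact_force: [-0.7, -0.0, 0.9]
gripper_width: 0.0879
```

```bash
python3 - <<'E'
from h import *
print(sensors.get_state()["tcp_pos"],sensors.get_state()["contact_force"])
s=cam("scene");t=cam("top")
print([proj(n,sensors.get_state()["tcp_pos"]) for n in("scene","top")])
def cr(i,x,y,w=48,h=36): return cv2.resize(i[y-h:y+h,x-w:x+w],None,fx=4,fy=4,interpolation=cv2.INTER_NEAREST)
cv2.imwrite("pics/z1.png",np.hstack([cr(s,298,60),cr(t,455,266)]))
E
```

```text
[ 0.47185368 -0.16305147  0.22801236] [-0.73535283 -0.03047121  0.88168633]
[array([315.35425865,  37.04963642]), array([451.50752203, 275.38543496])]
```

View pics/z1.png

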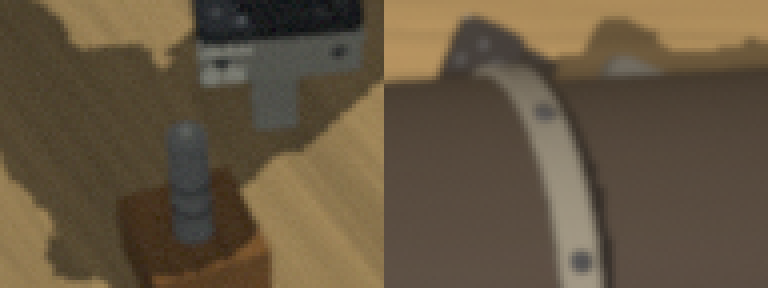

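```bash
python3 -m handwheel '[1.7,-4,0,0,0,0,1.75,-6.1,0,0,0,0,1.75,-6.1,-4,0,0,0,1.75,-6.1,-8,0,0,0,1.75,-6.1,-11,0,0,0,1.75,-6.1,-14,0,0,0,1.75,-6.1,-14,0,0,0,1.75,-6.1,-14,0,0,0]'; python3 - <<'E'
from h import *
print(sensors.get_state()["tcp_pos"],sensors.get_state()["contact_force"])
s=cam("scene")
for dy in(-.03,0,.03): print(proj("scene",sensors.get_state()["tcp_pos"]+[0,0,.019]))
def cr(i,x,y,w=48,h=36): return cv2.resize(i[y-h:y+h,x-w:x+w],None,fx=7,fy=7,interpolation=cv2.INTER_NEAREST)
cv2.imwrite("pics/z2.png",cr(s,298,60))
E
```

```text
time_s: 2.9
tcp_pos: [0.4901, -0.2211, 0.0893]
eef_rot: [180.0, -0.0, -24.1]
contact_force: [-0.2, -1.1, 0.2]
gripper_width: 0.0879
[ 0.49008625 -0.22110226  0.08934687] [-0.21149399 -1.05576242  0.1598635 ]
[296.46889431  62.61629148]
[296.46889431  62.61629148]
[296.46889431  62.61629148]
```

View pics/z2.png

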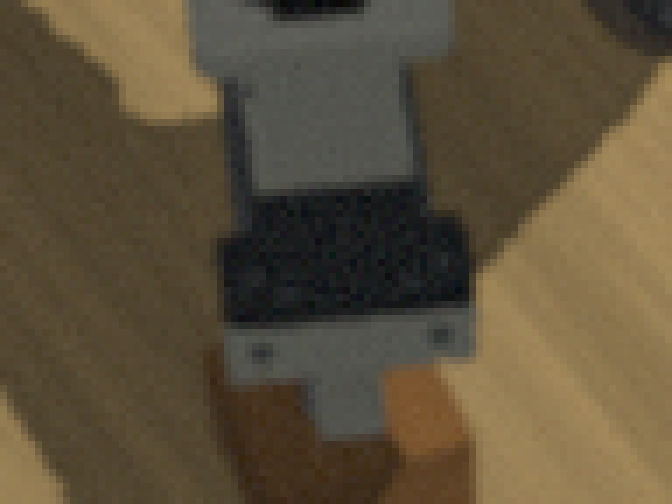

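```bash
python3 -m handwheel '[0,0,0,0,0,0,0,0,0,0,0,0,0,0,0,0,0,0,0,0,0,0,0,0]' 172 5;python3 -m handwheel '[0,0,0,0,0,0,0,0,0,0,0,0,0,0,0,0,0,0,0,0,0,0,0,0]' 178 5;
```

```text
time_s: 3.35
tcp_pos: [0.491, -0.2215, 0.0908]
eef_rot: [-180.0, -0.2, -24.1]
contact_force: [0.5, 0.6, -0.2]
gripper_width: 0.061
time_s: 3.75
tcp_pos: [0.491, -0.2215, 0.0907]
eef_rot: [-180.0, -0.2, -24.1]
contact_force: [0.7, -0.4, -0.2]
gripper_width: 0.0299
```

```bash
python3 -m handwheel '[0,0,0,0,0,0,0,0,0,0,0,0,0,0,0,0,0,0]' 200 5;python3 -m handwheel '[0,0,0,0,0,0,0,0,0,0,0,0]' 200 5;python3 -m handwheel '[0,0,0,0,0,0,0,0,0,0,0,0]' 255 5
```

```text
time_s: 4.05
tcp_pos: [0.4909, -0.2216, 0.0906]
eef_rot: [-180.0, -0.2, -24.1]
contact_force: [1.0, -1.6, -0.7]
gripper_width: 0.024
time_s: 4.25
tcp_pos: [0.4909, -0.2216, 0.0906]
eef_rot: [-180.0, -0.2, -24.1]
contact_force: [-1.3, -0.4, 0.4]
gripper_width: 0.0239
time_s: 4.45
tcp_pos: [0.4909, -0.2216, 0.0906]
eef_rot: [-180.0, -0.2, -24.1]
contact_force: [-0.3, -0.9, -0.4]
gripper_width: 0.0244
```

```bash
python3 -m handwheel '[0,0,0,0,0,0,0,0,0,0,0,0,0,0,0,0,0,0]' 255 45;python3 -m handwheel '[0,0,1,0,0,0,0,0,3,0,0,0,0,0,6,0,0,0,0,0,10,0,0,0,0,0,14,0,0,0,0,0,16,0,0,0,0,0,16,0,0,0]'; python3 - <<'E'
from h import *
s=cam("scene");t=cam("top")
st=sensors.get_state();print(st["tcp_pos"],st["eef_rot"],st["contact_force"],st["gripper_width"])
print(proj("scene",st["tcp_pos"]))
cv2.imwrite("pics/s3.png",cv2.resize(s[0:130,220:400],None,fx=4,fy=4,interpolation=cv2.INTER_NEAREST))
E
```

```text
time_s: 4.75
tcp_pos: [0.4909, -0.2216, 0.0906]
eef_rot: [-180.0, -0.2, -24.1]
contact_force: [-0.6, -0.6, -0.3]
gripper_width: 0.0231
time_s: 5.45
tcp_pos: [0.4924, -0.2219, 0.255]
eef_rot: [-179.9, -0.6, -24.1]
contact_force: [-0.0, 0.4, -1.6]
gripper_width: 0.0233
[ 0.49062553 -0.22132062  0.25101414] [-179.92332256   -0.2097653   -24.09733603] [-0.63734318 -0.50972022 -2.0079196 ] 0.023481712706227603
[292.97134331  15.07615512]
```

View pics/s3.png

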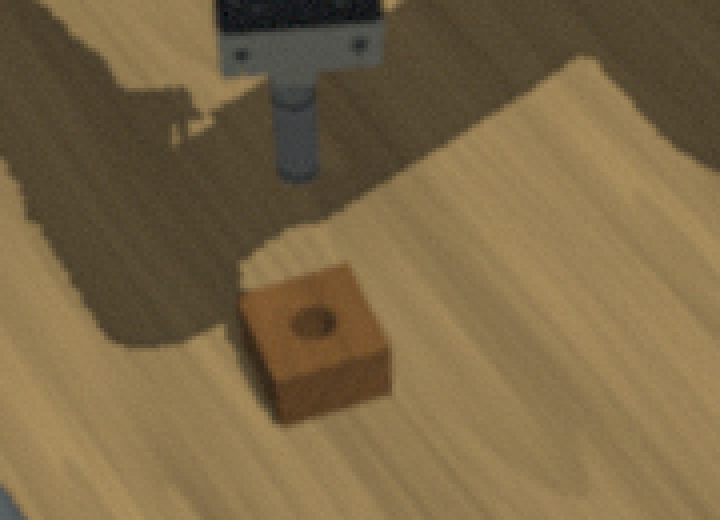

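```bash
python3 -m handwheel '[0,4,0,0,0,0,0,9,0,0,0,0,0,14,0,0,0,0,0,19,0,0,0,0,0,24,0,0,0,0,0,29,0,0,0,0,0,34,0,0,0,0,0,38,0,0,0,0]'; python3 -m handwheel '[0,0,0,0,0,0,0,0,0,0,0,0]'
```

```text
time_s: 6.35
tcp_pos: [0.4894, 0.1609, 0.2497]
eef_rot: [180.0, -0.1, -24.0]
contact_force: [0.5, -0.3, -1.3]
gripper_width: 0.0233
time_s: 6.55
tcp_pos: [0.4884, 0.1616, 0.248]
eef_rot: [179.8, -0.0, -23.9]
contact_force: [1.0, 0.5, -1.3]
gripper_width: 0.0234
```

```bash
python3 -m handwheel '[0,3,0,0,0,0,0,5.5,0,0,0,0,0,6.4,0,0,0,0,0,6.4,-1,0,0,0,0,6.4,-1,0,0,0,0,6.4,-1,0,0,0]'; cat > look.py <<'E'
import sys
from h import *
s=cam("scene");t=cam("top")
st=sensors.get_state();np.set_printoptions(precision=4,suppress=True)
print(st["time_s"],st["tcp_pos"],st["eef_rot"],st["contact_force"],st["moment"],st["gripper_width"])
def cr(i,x,y,w=32,h=48): return cv2.resize(i[y-h:y+h,x-w:x+w],None,fx=6,fy=6,interpolation=cv2.INTER_NEAREST)
cv2.imwrite("pics/raw_s_%s.png"%sys.argv[1],s);cv2.imwrite("pics/raw_t_%s.png"%sys.argv[1],t)
cv2.imwrite("pics/%s.png"%sys.argv[1],np.hstack([cr(s,410,180),cr(t,256,266)]))
E
python3 look.py L1
```

```text
time_s: 7.15
tcp_pos: [0.4881, 0.2241, 0.2374]
eef_rot: [179.7, 0.0, -24.0]
contact_force: [-0.2, -0.5, -0.8]
gripper_width: 0.0232
7.25 [0.4885 0.2247 0.2381] [179.8115  -0.0218 -23.9673] [-0.829   0.2059 -0.9004] [-0.0147 -0.05   -0.0047] 0.02283094291766857
```

View pics/L1.png

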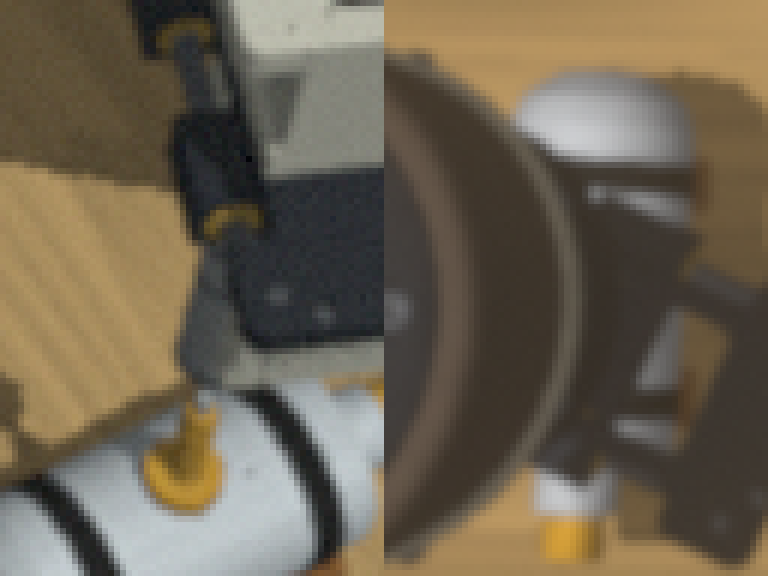

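```bash
python3 - <<'E'
from h import *
cam("scene")
print("mouth",proj("scene",[.4885,.2247,.1545]),"tcp",proj("scene",[.4885,.2247,.238]),"stem",proj("scene",[.4895,.2258,.128]))
print("mouth at stand pic",proj("scene",[.4906,-.2213,.1674]))
cam("top");print(proj("top",[.4885,.2247,.1545]))
i=cv2.imread("pics/raw_s_L1.png");cv2.imwrite("pics/L1b.png",cv2.resize(i[110:230,340:480],None,fx=5,fy=5,interpolation=cv2.INTER_CUBIC))
E
```

```text
mouth [412.74300015 192.32940804] tcp [419.42496902 169.28049301] stem [410.74414803 199.60509121]
mouth at stand pic [295.19560824  44.32077678]
[254.52023565 266.13903722]
```

View pics/L1b.png

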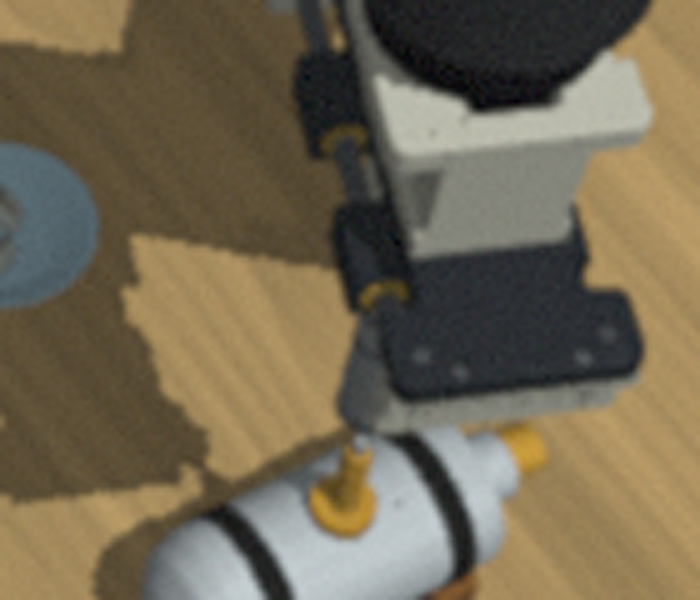

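```bash
python3 -c "
from plant import sensors;print(sensors.get_state()['joints'])"; python3 -m handwheel '[0,0,0.5,0,0,0.14,0,0,0.5,0,0,0.28,0,0,0.5,0,0,0.42,0,0,0.5,0,0,0.56,0,0,0.5,0,0,0.7,0,0,0.5,0,0,0.84,0,0,0.5,0,0,0.98,0,0,0.5,0,0,1.1]';python3 -m handwheel '[0,0,0,0,0,0,0,0,0,0,0,0]'; python3 look.py L2
```

```text
[ 45.68948382   7.22977591 -15.55369316   0.08925914 -67.35714257
  20.32186023]
time_s: 8.15
tcp_pos: [0.4886, 0.2249, 0.2436]
eef_rot: [179.8, -0.1, 39.4]
contact_force: [0.3, -0.5, -1.2]
gripper_width: 0.0232
time_s: 8.35
tcp_pos: [0.4887, 0.2248, 0.2439]
eef_rot: [179.8, -0.1, 39.2]
contact_force: [-0.3, -0.4, -2.1]
gripper_width: 0.0231
8.45 [0.4886 0.2248 0.2438] [179.8431  -0.0726  39.2239] [ 0.086  -0.0599 -1.9609] [-0.0435 -0.0274 -0.0024] 0.022995056893228255
```

View pics/L2.png

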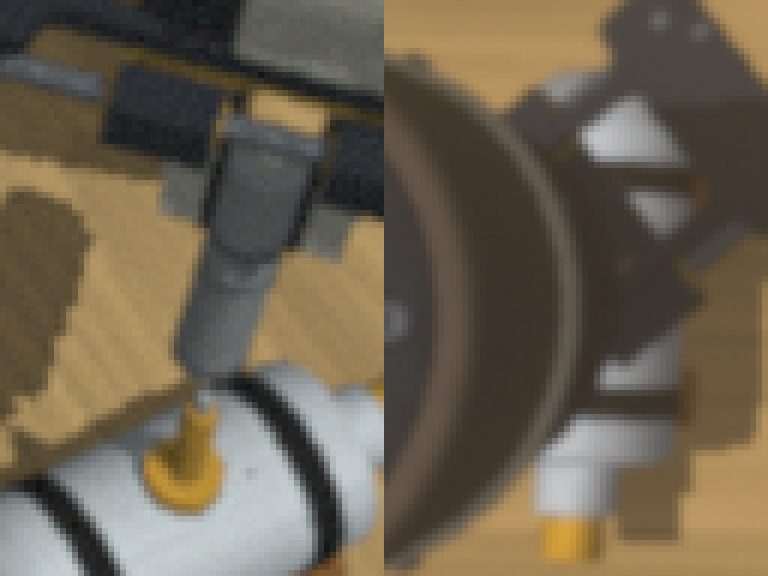

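```bash
python3 - <<'E'
from h import *
np.set_printoptions(precision=4,suppress=True)
cam("scene")
i=cv2.imread("pics/raw_s_L2.png")
print("pred mouth",proj("scene",[.4886,.2248,.1602]))
g=cv2.cvtColor(i,cv2.COLOR_BGR2HSV)[:,:,1].astype(int)
for y in list(range(176,205)): print(y,g[y,400:428])
cv2.imwrite("pics/L2b.png",cv2.resize(i[165:225,380:440],None,fx=10,fy=10,interpolation=cv2.INTER_NEAREST))
E
```

```text
pred mouth [413.1568 190.9267]
176 [112 111 113 112 113 110 112 116 110 108  97  44  12  20   7  10   7  11
  15   7  10  12  13   5  70 107 113 110]
177 [109 110 112 110 114 112 118 110 115 104  77  27  15  11   7  12  14   9
  16   7   9  10  12  20  86 107 113 114]
178 [111 112 113 112 113 111 112 114 111 103  71   4  12  18   7   3   5   6
   9  11  10  12  12  43  97 110 110 109]
179 [105 113 114 109 115 113 114 112 110  98  45  18  16  12  17   7   8   3
  11   5   5  15   5  70 108 107 113 109]
180 [113 112 111 110 111 109 111 111 107  88  19  15  18  14  11   7   7  16
   6  14  13   8  34  89 111 110 105 114]
181 [108 109 111 114 110 114 112 110 107  73  11  15   7  13  10   9   9   6
  11  15  15   5  62 102 113 116 111 114]
182 [110 115 113 111 113 111 113 109  91  42   7  23   7  10   9  12   8   3
  10  10  12  14  84 108 115 109 111 112]
183 [115 108 115 111 108 115 110 110  85  31  15  17   3  12   3   6  13  10
  12   9   7  34  88 113 115 112 114 112]
184 [111 111 110 111 115 111 113 106  68   7  11   7  13   9   9  14   3   5
   7  12   5  64 100 110 109 110 114 110
[... 1681 characters left out ...]
101 112  97  95  59  50  72 134  91   5  10  50  24  13  16  15
  13   8  17  22  15  15  25  24  12  14]
200 [110 115 100  95  62  35  14   8  65 147 123  60  67 109  56  11  18  15
  12  14  17   8  27  55  26  16  15  17]
201 [ 99 103  76  45  11  10   9  10  77 164 157 131 145 143  65   8  18  17
  15  12  15  15  18  15  15  44  17  17]
202 [ 81  54  14  15  18  23  16  18  95 167 169 168 171 139  46   6  14  17
  13  16  19  16  11  15   8   8   7  36]
203 [ 24  11  19  13  13  17  12  44 110 172 175 167 167 112  25   9  19  15
  12  14  13  14  13  12  22  33  14  34]
204 [  6  11  20  14   7  11  25  72 132 179 172 181 157  92  13  15  17  14
  14  13  15  12  11  16  18  13  21  34]
```

View pics/L2b.png

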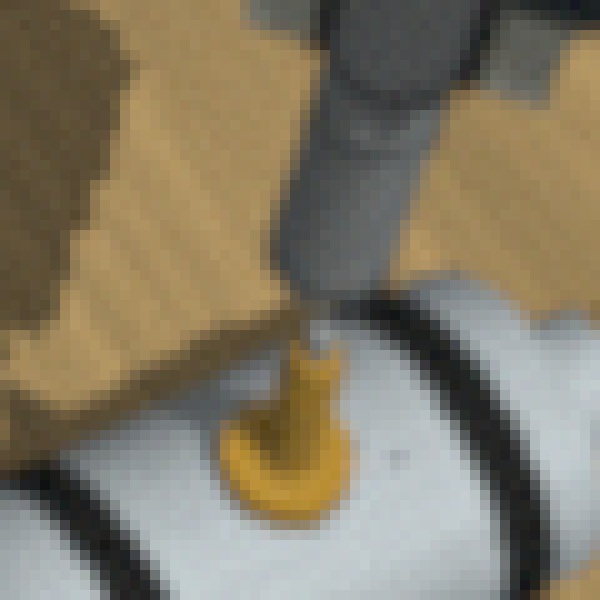

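```bash
python3 - <<'E'
from h import *
np.set_printoptions(precision=4,suppress=True)
cam("scene")
print("mouth",onz("scene",(412.9,190.6),.1602))
for p in((411.1,199.8),(410.9,199.8),(411.1,200.4)): print("stem",onz("scene",p,.128))
print(proj("scene",(.4895,.2258,.136)),proj("scene",(.4895,.2258,.086)))
print("boss",[onz("scene",p,.086) for p in((408.2,211.),(408,211))])
cam("top");print("boss top",onz("top",(256.3,265.4),.086))
E
```

```text
mouth [0.4886 0.224  0.1602]
stem [0.4892 0.2265 0.128 ]
stem [0.4895 0.2263 0.128 ]
stem [0.49   0.2276 0.128 ]
[411.3144 197.6405] [407.8743 209.4913]
boss [array([0.491, 0.229, 0.086]), array([0.4913, 0.2287, 0.086 ])]
boss top [0.4896 0.2286 0.086 ]
```

```bash
python3 -m handwheel '[0.1,0.25,-0.7,0,0,0,0.1,0.25,-1.3,0,0,0,0.1,0.25,-1.8,0,0,0,0.1,0.25,-1.8,0,0,0]'; python3 look.py L3; python3 - <<'E'
from h import *
i=cv2.imread("pics/raw_s_L3.png")
cv2.imwrite("pics/L3b.png",cv2.resize(i[165:225,380:440],None,fx=10,fy=10,interpolation=cv2.INTER_NEAREST))
E
```

```text
time_s: 9.0
tcp_pos: [0.4891, 0.227, 0.2244]
eef_rot: [179.8, 0.1, 39.3]
contact_force: [0.0, -0.1, -1.2]
gripper_width: 0.0231
9.1 [0.4896 0.2273 0.2254] [179.8332  -0.0311  39.3138] [ 0.321   0.3836 -2.2747] [-0.1159 -0.0655  0.048 ] 0.023358996866904982
```

View pics/L3b.png

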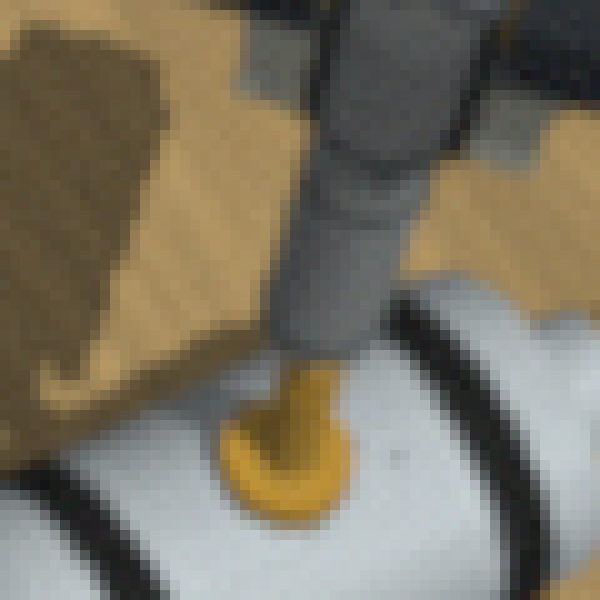

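```bash
python3 -m handwheel '[0,0,-0.4,0,0,0,0,0,-0.8,0,0,0,0,0,-1.1,0,0,0,0,0,-1.1,0,0,0]'; python3 -m handwheel '[0,0,-0.2,0,0,0,0,0,-0.4,0,0,0,0,0,-0.4,0,0,0]'; python3 -m handwheel '[0,0,-0.2,0,0,0,0,0,-0.3,0,0,0,0,0,-0.3,0,0,0]'
```

```text
time_s: 9.5
tcp_pos: [0.4893, 0.2271, 0.2138]
eef_rot: [179.8, 0.0, 39.3]
contact_force: [-0.5, -0.1, -0.9]
gripper_width: 0.023
time_s: 9.8
tcp_pos: [0.4892, 0.227, 0.2095]
eef_rot: [179.8, 0.1, 39.3]
contact_force: [0.8, -0.6, -1.4]
gripper_width: 0.0233
time_s: 10.1
tcp_pos: [0.4893, 0.2271, 0.2066]
eef_rot: [179.8, 0.0, 39.3]
contact_force: [0.1, -0.2, -0.7]
gripper_width: 0.023
```

```bash
python3 -m handwheel '[0,0,-0.15,0,0,0,0,0,-0.3,0,0,0,0,0,-0.3,0,0,0]'; python3 -m handwheel '[0,0,-0.15,0,0,0,0,0,-0.3,0,0,0,0,0,-0.3,0,0,0]'; python3 look.py L4;python3 - <<'E'
from h import *
i=cv2.imread("pics/raw_s_L4.png")
cv2.imwrite("pics/L4b.png",cv2.resize(i[165:225,380:440],None,fx=10,fy=10,interpolation=cv2.INTER_NEAREST))
E
```

```text
time_s: 10.4
tcp_pos: [0.4894, 0.2271, 0.2037]
eef_rot: [179.8, 0.0, 39.3]
contact_force: [-0.7, -0.2, 1.0]
gripper_width: 0.0235
time_s: 10.7
tcp_pos: [0.4895, 0.2271, 0.2007]
eef_rot: [179.8, 0.0, 39.3]
contact_force: [-0.6, 0.8, 2.2]
gripper_width: 0.0232
10.8 [0.4895 0.2271 0.2008] [179.8178   0.0019  39.3145] [-1.0391  0.129   2.791 ] [-0.2257  0.1725  0.0357] 0.023563053955055056
```

View pics/L4b.png

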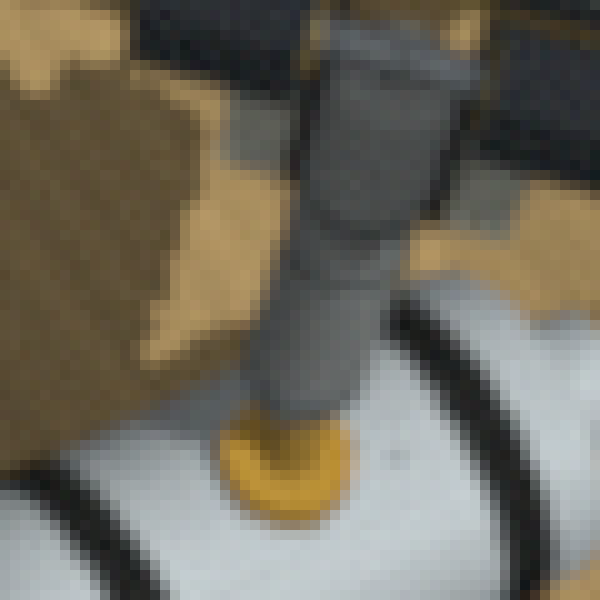

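```bash
for i in 1 2 3 4; do python3 -m handwheel '[0,0,-0.1,0,0,0,0,0,-0.1,0,0,0]' | grep -E "tcp|cont"; done
```

```text
tcp_pos: [0.4896, 0.2271, 0.1999]
contact_force: [-0.5, 0.2, 3.0]
tcp_pos: [0.4896, 0.2272, 0.1989]
contact_force: [-1.0, 0.5, 4.6]
tcp_pos: [0.4897, 0.2272, 0.198]
contact_force: [-1.8, -0.9, 5.3]
tcp_pos: [0.4897, 0.2272, 0.1972]
contact_force: [-2.9, -0.4, 6.0]
```

```bash
for i in 1 2 3; do python3 -m handwheel '[-0.03,0,-0.1,0,0,0,-0.03,0,-0.1,0,0,0]' | grep -E "tcp|cont"; done
```

```text
tcp_pos: [0.4896, 0.2272, 0.1965]
contact_force: [-1.1, -1.6, 5.6]
tcp_pos: [0.4896, 0.2272, 0.1959]
contact_force: [-1.7, -1.5, 6.4]
tcp_pos: [0.4896, 0.2272, 0.1954]
contact_force: [-1.1, -1.5, 6.4]
```

```bash
for i in 1 2; do python3 -m handwheel '[-0.03,0,-0.15,0,0,0]' | grep -E "tcp|cont"; done; python3 - <<'E'
from h import *
import time
f=[]
for k in range(6):
    cam("scene"); st=sensors.get_state(); f.append(np.r_[st["contact_force"],st["tcp_pos"]*1000])
print(np.round(f,1)); print(np.mean(f,0))
E
```

```text
tcp_pos: [0.4896, 0.2272, 0.1946]
contact_force: [-1.6, -1.1, 9.0]
tcp_pos: [0.4896, 0.2272, 0.1937]
contact_force: [-1.9, -0.9, 9.5]
[[ -1.6  -1.1   8.5 489.6 227.2 193.6]
 [ -1.2  -1.3   8.2 489.6 227.2 193.7]
 [ -1.2  -1.8   7.6 489.6 227.2 193.7]
 [ -1.5  -2.    7.7 489.6 227.2 193.7]
 [ -2.3  -0.5   7.4 489.6 227.2 193.7]
 [ -1.6  -1.2   8.1 489.6 227.2 193.7]]
[ -1.55221491  -1.31151174   7.9264121  489.58988278 227.19558101
 193.66938561]
```

```bash
cat > avg.py <<'E'
from h import *
f=[]
for k in range(6):
    viewer.capture("scene"); st=sensors.get_state(); f.append(np.r_[st["contact_force"],st["tcp_pos"]*1000])
print(np.mean(f,0).round(2),st["time_s"])
E
for i in 1 2 3; do python3 -m handwheel '[-0.02,0,-0.12,0,0,0]' | grep -E "cont"; python3 avg.py; done
```

```text
contact_force: [-1.9, -0.5, 10.0]
[ -1.99  -1.14   8.77 489.64 227.19 193.15] 13.1
contact_force: [-2.2, -1.4, 9.0]
[ -2.26  -0.93   9.53 489.65 227.21 192.68] 13.5
contact_force: [-2.9, -0.3, 9.7]
[ -2.8   -0.62   9.41 489.67 227.21 192.26] 13.9
```

```bash
for i in 1 2 3; do python3 -m handwheel '[-0.08,0,-0.12,0,0,0]' | grep -E "cont"; python3 avg.py; done
```

```text
contact_force: [-2.0, -2.3, 11.7]
[ -1.47  -1.67   9.5  489.37 227.2  192.01] 14.3
contact_force: [-1.1, -2.1, 11.3]
[ -1.12  -1.43  10.08 489.24 227.2  191.85] 14.7
contact_force: [-0.9, -1.8, 9.5]
[ -1.2   -1.9   10.05 489.14 227.21 191.76] 15.1
```

```bash
for i in 1 2 3; do python3 -m handwheel '[-0.05,0,-0.18,0,0,0]' | grep -E "cont"; python3 avg.py; done
```

```text
contact_force: [-2.1, -1.5, 12.0]
[ -1.99  -1.74  10.49 489.19 227.19 191.01] 15.5
contact_force: [-1.7, -0.9, 11.1]
[ -2.07  -1.85  10.65 489.2  227.19 190.31] 15.9
contact_force: [-2.6, -1.6, 12.3]
[ -2.52  -1.51  11.58 489.18 227.19 189.67] 16.3
```

```bash
for i in 1 2 3; do python3 -m handwheel '[-0.05,0,-0.18,0,0,0]' | grep -E "cont"; python3 avg.py; done
```

```text
contact_force: [-2.3, -1.2, 12.1]
[ -2.71  -1.84  11.65 489.13 227.19 189.02] 16.7
contact_force: [-3.3, -1.1, 12.8]
[ -2.66  -1.36  11.82 489.08 227.19 188.4 ] 17.1
contact_force: [-3.2, -1.9, 12.5]
[ -2.91  -1.74  12.16 489.   227.21 187.77] 17.5
```

```bash
python3 -m handwheel '[-0.15,-0.12,-0.14,0,0,0]' | grep -E "cont"; python3 avg.py; python3 look.py L5;python3 - <<'E'
from h import *
i=cv2.imread("pics/raw_s_L5.png")
cv2.imwrite("pics/L5b.png",cv2.resize(i[135:225,360:450],None,fx=6.6,fy=6.6,interpolation=cv2.INTER_NEAREST))
E
```

```text
contact_force: [-1.9, 0.7, 11.7]
[-1.3700e+00  2.0000e-01  1.1300e+01  4.8848e+02  2.2668e+02  1.8782e+02] 17.9
18.0 [0.4885 0.2267 0.1878] [179.2331  -1.1635  39.6461] [-1.4086 -0.1982 11.508 ] [0.0137 0.6486 0.0139] 0.023061660749868783
```

View pics/L5b.png

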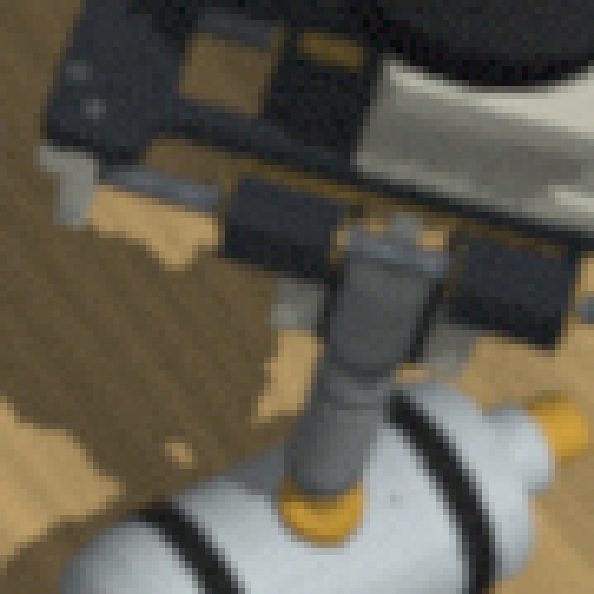

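```bash
cat > tilt.py <<'E'
from h import *
from scipy.spatial.transform import Rotation as R
st=sensors.get_state();e=st["eef_rot"]
c=R.from_euler("xyz",e,degrees=True);d=R.from_euler("xyz",[180,0,e[2]],degrees=True)
w=(d*c.inv()).as_rotvec();print("rotvec to upright",w.round(4))
p=st["tcp_pos"];m=p+c.apply([0,0,.0836]);print("mouth",m.round(4), "shift of tcp keeping mouth (cm)",((m-(d.apply([0,0,.0836]))-p)*100).round(3))
E
python3 tilt.py
```

```text
rotvec to upright [-0.0027  0.0242  0.0001]
mouth [0.4905 0.2269 0.1043] shift of tcp keeping mouth (cm) [0.202 0.022 0.002]
```

```bash
python3 -m handwheel '[0.1,0,-0.1,-0.003,0.02,0,0.15,0,-0.14,-0.003,0.03,0]' | grep -E "cont|rot"; python3 avg.py; python3 tilt.py
```

```text
eef_rot: [-179.8, 0.2, 39.7]
contact_force: [-3.0, -0.1, 10.6]
[-2.4200e+00 -4.6000e-01  1.1010e+01  4.9049e+02  2.2698e+02  1.8737e+02] 18.5
rotvec to upright [-0.0002 -0.0047  0.    ]
mouth [0.49   0.227  0.1038] shift of tcp keeping mouth (cm) [-0.039  0.002  0.   ]
```

```bash
for i in 1 2; do python3 -m handwheel '[-0.05,-0.02,-0.2,0,0.002,0]' | grep -E "cont"; python3 avg.py; done; python3 tilt.py
```

```text
contact_force: [-2.2, -1.0, 11.1]
[ -2.51  -0.54  10.68 490.39 226.94 186.41] 18.9
contact_force: [-1.7, -1.2, 10.8]
[ -2.02  -0.89  10.79 490.42 226.94 185.48] 19.3
rotvec to upright [-0.0014 -0.0059  0.    ]
mouth [0.4899 0.2271 0.1019] shift of tcp keeping mouth (cm) [-0.049  0.011  0.   ]
```

```bash
for i in 1 2 3 4 5; do python3 avg.py; done; python3 look.py L6
```

```text
[ -2.25  -0.85  10.63 490.41 226.94 185.51] 19.6
[ -2.05  -0.5   10.71 490.42 226.93 185.51] 19.9
[-2.2900e+00 -4.1000e-01  1.0730e+01  4.9041e+02  2.2694e+02  1.8551e+02] 20.2
[ -2.21  -1.    10.79 490.42 226.95 185.51] 20.5
[ -2.16  -0.89  10.68 490.41 226.94 185.51] 20.8
20.9 [0.4904 0.2269 0.1855] [-179.7235    0.2101   39.6983] [-2.0585 -1.0636 11.0571] [-0.4445  0.8599 -0.0555] 0.022985884617249378
```

View pics/L6.png

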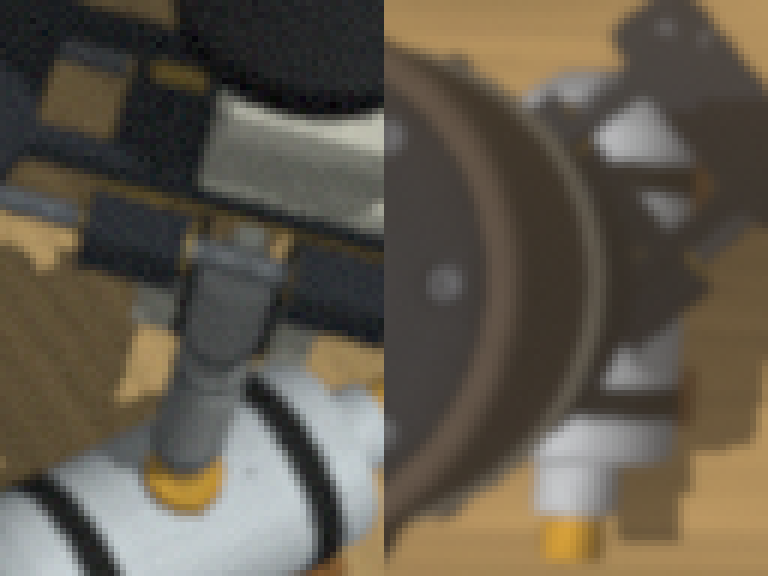

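The force stayed level over more than 2 mm of travel, and I held it there about 2 s. The bar can be seen standing out at the top. Now I withdraw straight up.

```bash
python3 -m handwheel '[0,0,0.4,0,0,0,0,0,1,0,0,0,0,0,1.8,0,0,0,0,0,2.6,0,0,0,0,0,3.6,0,0,0,0,0,5,0,0,0,0,0,6.5,0,0,0,0,0,6.5,0,0,0]'; python3 tilt.py; python3 look.py L7
```

```text
time_s: 21.7
tcp_pos: [0.4912, 0.2275, 0.2524]
eef_rot: [-179.7, 0.0, 39.7]
contact_force: [-0.7, -0.9, -0.8]
gripper_width: 0.0232
rotvec to upright [-0.0032 -0.0035  0.    ]
mouth [0.491  0.2278 0.1688] shift of tcp keeping mouth (cm) [-0.029  0.026  0.   ]
21.8 [0.4902 0.2269 0.2501] [-179.6983    0.2204   39.6859] [-0.4478 -0.5435 -1.2305] [-0.1108 -0.0712  0.0779] 0.022763892438879003
```

View pics/L7.png

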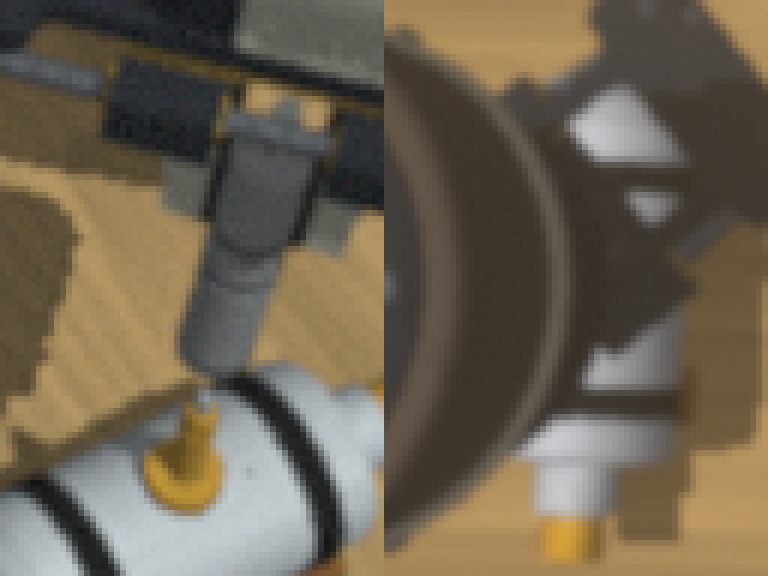

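```bash
python3 -m handwheel '[0,-3,0,0,0,-0.13,0,-7,0,0,0,-0.27,0,-11.5,0,0,0,-0.41,0,-16,0,0,0,-0.55,0,-20.5,0,0,0,-0.69,0,-25,0,0,0,-0.83,0,-29,0,0,0,-0.97,0,-32,0,0,0,-1.11]';  python3 -m handwheel '[0,0,0,0,0,0,0,0,0,0,0,0]'; python3 tilt.py
```

```text
time_s: 22.6
tcp_pos: [0.4892, -0.0952, 0.249]
eef_rot: [-179.7, 0.3, -24.3]
contact_force: [0.2, 0.3, -1.8]
gripper_width: 0.0231
time_s: 22.8
tcp_pos: [0.4883, -0.0959, 0.2478]
eef_rot: [-179.8, 0.4, -24.4]
contact_force: [0.3, -0.6, -2.3]
gripper_width: 0.0231
rotvec to upright [-0.0065 -0.0051  0.    ]
mouth [ 0.4879 -0.0954  0.1642] shift of tcp keeping mouth (cm) [-0.043  0.054  0.   ]
```

```bash
python3 -m handwheel '[0.05,-4,0,-0.006,-0.008,0.005,0.2,-8,0,-0.006,-0.008,0.005,0.26,-11,-2,-0.006,-0.008,0.005,0.26,-12.55,-5,-0.006,-0.008,0.005,0.26,-12.55,-7,-0.006,-0.008,0.005,0.26,-12.55,-8,-0.006,-0.008,0.005,0.26,-12.55,-8,-0.006,-0.008,0.005]';  python3 -m handwheel '[0,0,0,0,0,0]'; python3 tilt.py; python3 - <<'E'
from h import *
s=cam("scene");cv2.imwrite("pics/raw_s_M1.png",s)
cv2.imwrite("pics/M1.png",cv2.resize(s[20:120,260:340],None,fx=6,fy=6,interpolation=cv2.INTER_NEAREST))
E
```

```text
time_s: 23.5
tcp_pos: [0.4903, -0.2204, 0.1663]
eef_rot: [-180.0, 0.0, -24.0]
contact_force: [-0.2, -0.1, -0.8]
gripper_width: 0.0234
time_s: 23.6
tcp_pos: [0.4912, -0.2198, 0.1672]
eef_rot: [-180.0, -0.0, -23.9]
contact_force: [-0.2, -0.3, -1.0]
gripper_width: 0.0234
rotvec to upright [-0.0005  0.0009 -0.    ]
mouth [ 0.4913 -0.2198  0.0836] shift of tcp keeping mouth (cm) [0.008 0.004 0.   ]
```

View pics/M1.png

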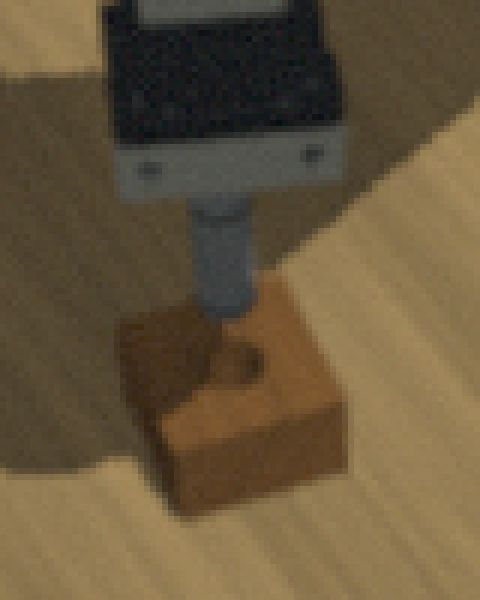

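```bash
python3 - <<'E'
from h import *
np.set_printoptions(precision=4,suppress=True)
cam("scene")
print("hole",onz("scene",(298.0,80.0),.045),onz("scene",(298.8,79.7),.045))
print("mouth",onz("scene",(297.3,69.7),.0836),"pred px",proj("scene",[.4913,-.2198,.0836]))
i=cv2.imread("pics/raw_s_M1.png")
g=cv2.cvtColor(i,cv2.COLOR_BGR2HSV)[:,:,1].astype(int)
for y in range(60,76): print(y,g[y,286:310])
i0=cv2.imread("pics/s3.png")
cv2.imwrite("pics/M1h.png",np.hstack([cv2.resize(i0[260:400,240:400],None,fx=2.5,fy=2.5,interpolation=cv2.INTER_NEAREST),]))
E
```

```text
hole [ 0.4888 -0.2243  0.045 ] [ 0.4866 -0.2241  0.045 ]
mouth [ 0.4895 -0.2224  0.0836] pred px [297.2112  70.6967]
60 [106  94 106  92 105  77  30  12  12  15   7  18   7   8   8  14  68 102
 105 112 101 106 103 112]
61 [100 101 112 106 109  96  38   4   0  15   4   8   4   8  18   3  58 106
  98 116 107 116  98 111]
62 [105 108  99 103 110  93  44  12   8   4  11  12   0  15  11   6  55  98
 116 101 110 104 109 107]
63 [109 101 107 100 108  96  46  12  24   8   4  15   7  16   4  13  49  91
 106 106  98 113 113 112]
64 [106 108 105 112 106 105  54  15  32  15   8   4   8   8  17   0  53  92
 108 119 113 110 116 116]
65 [101 106 111 102  98  96  50   8  16  15   4  15   8   4   4   9  69 112
 128 130 125 118 113 113]
66 [106 104 104 106 103 101  68  16  20  12  15  11  19  15  15   7  77 126
 138 137 145 128 115 111]
67 [103 101  99 112 105  96  62  22   8  28  27  15   4   4  16  15  86 141
 155 159 159 141 121 113]
68 [109 103 108 113 103  91  67  20   4  15   4   8  11  12  15  12  72 145
 159 159 161 143 130 118]
69 [102 104 100 101 109 117  73   9   4  20  12  23  12   4  24  12  59 142
 155 163 170 159 141 122]
70 [ 99 116 104 119 121 131  89  27   9  16  23  15  12  23   9  17 120 150
 159 156 156 162 152 129]
71 [117 119 129 122 139 152 156  92   5  33   9  22  30  26  22  92 137 160
 158 159 159 159 157 137]
72 [141 133 165 163 155 144 133 132  70   9  10   5   0  40  96 134 153 161
 158 159 157 166 148 148]
73 [148 140 138 146 160 146 167 135 114  65  67  85  91 110 140 152 162 152
 156 152 155 153 162 162]
74 [133 144 154 144 169 148 157 133 154 124 131 135 134 153 153 157 159 163
 147 158 149 158 164 151]
75 [138 142 158 134 140 140 126 135 135 145 157 153 156 147 151 155 155 149
 159 158 161 163 163 164]
```

View pics/M1h.png

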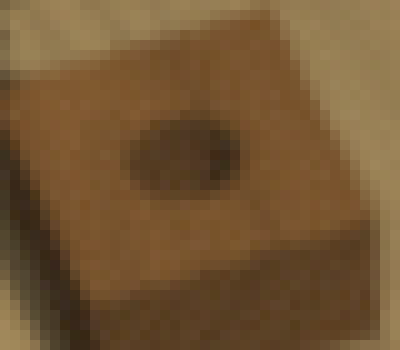

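```bash
python3 -m handwheel '[-0.06,-0.15,-1,0,0,0,-0.06,-0.15,-2,0,0,0,-0.06,-0.15,-3,0,0,0,-0.06,-0.15,-3.4,0,0,0,-0.06,-0.15,-3.4,0,0,0]';  python3 avg.py; python3 -m handwheel '[0,0,-0.4,0,0,0,0,0,-0.7,0,0,0,0,0,-0.7,0,0,0]'; python3 avg.py; python3 tilt.py
```

```text
time_s: 24.2
tcp_pos: [0.4899, -0.2213, 0.1323]
eef_rot: [-180.0, 0.0, -23.9]
contact_force: [0.3, 0.2, -1.3]
gripper_width: 0.0229
[-3.0000e-02  1.5000e-01 -1.4900e+00  4.9073e+02 -2.2142e+02  1.3345e+02] 24.5
time_s: 24.8
tcp_pos: [0.4904, -0.2213, 0.1261]
eef_rot: [-179.9, -0.1, -23.9]
contact_force: [0.7, -1.0, -1.7]
gripper_width: 0.0235
[ 7.0000e-02 -3.0000e-01 -1.6100e+00  4.9080e+02 -2.2139e+02  1.2663e+02] 25.1
rotvec to upright [-0.0006  0.0022 -0.    ]
mouth [ 0.491  -0.2214  0.0432] shift of tcp keeping mouth (cm) [0.018 0.005 0.   ]
```

Force is still zero with the mouth about 2 mm below the stand top, so it's entering. I continue down.

```bash
python3 -m handwheel '[0,0,-0.4,0,0,0,0,0,-0.8,0,0,0,0,0,-1,0,0,0,0,0,-1,0,0,0]'|grep -E "tcp|cont";  python3 avg.py; python3 -m handwheel '[0,0,-0.5,0,0,0,0,0,-1,0,0,0,0,0,-1.5,0,0,0,0,0,-1.8,0,0,0,0,0,-1.8,0,0,0]'|grep -E "tcp|cont"; python3 avg.py; python3 tilt.py
```

```text
tcp_pos: [0.4906, -0.2214, 0.1162]
contact_force: [0.0, -0.9, -1.4]
[-4.9000e-01  2.6000e-01 -1.4500e+00  4.9090e+02 -2.2140e+02  1.1674e+02] 25.8
tcp_pos: [0.4907, -0.2214, 0.0982]
contact_force: [0.6, -0.8, -2.0]
[-4.9000e-01 -8.0000e-01 -1.7100e+00  4.9080e+02 -2.2141e+02  9.8770e+01] 26.6
rotvec to upright [-0.0006  0.0023 -0.    ]
mouth [ 0.491  -0.2214  0.0153] shift of tcp keeping mouth (cm) [0.019 0.005 0.   ]
```

```bash
python3 -m handwheel '[0,0,-0.3,0,0,0,0,0,-0.6,0,0,0,0,0,-0.7,0,0,0]'|grep -E "tcp|cont";  python3 avg.py; for i in 1 2 3; do python3 -m handwheel '[0,0,-0.08,0,0,0]'|grep -E "tcp|cont"; python3 avg.py;done
```

```text
tcp_pos: [0.4908, -0.2214, 0.0916]
contact_force: [-1.1, -1.7, -0.7]
[-2.3000e-01 -7.5000e-01 -2.3400e+00  4.9072e+02 -2.2140e+02  9.1700e+01] 27.2
tcp_pos: [0.4909, -0.2215, 0.0912]
contact_force: [-1.3, -1.1, -0.0]
[-2.1000e-01 -1.4000e+00 -7.6000e-01  4.9078e+02 -2.2143e+02  9.1050e+01] 27.6
tcp_pos: [0.4909, -0.2215, 0.0905]
contact_force: [-2.4, -1.8, 7.5]
[  -1.62   -1.03    2.85  490.95 -221.51   90.56] 28.0
tcp_pos: [0.4914, -0.2217, 0.0905]
contact_force: [-4.3, -0.6, 11.4]
[  -2.97   -0.59    8.26  491.26 -221.69   90.49] 28.4
```

```bash
python3 -m handwheel '[-0.03,0,0.03,0,0,0,-0.03,0,0.03,0,0,0]'; python3 -m handwheel '[0,0,0,0,0,0,0,0,0,0,0,0]' 255 4;python3 avg.py; python3 -m handwheel '[0,0,0,0,0,0,0,0,0,0,0,0,0,0,0,0,0,0,0,0,0,0,0,0,0,0,0,0,0,0,0,0,0,0,0,0]' 150 4
```

```text
time_s: 28.6
tcp_pos: [0.4909, -0.2216, 0.0906]
eef_rot: [-179.9, -0.2, -23.9]
contact_force: [-1.4, -1.5, 1.5]
gripper_width: 0.0227
time_s: 28.8
tcp_pos: [0.491, -0.2216, 0.0906]
eef_rot: [-179.9, -0.2, -23.9]
contact_force: [-0.6, -1.1, 1.1]
gripper_width: 0.0241
[  -0.52   -1.57    0.59  490.88 -221.58   90.56] 29.1
time_s: 29.7
tcp_pos: [0.4909, -0.2215, 0.0905]
eef_rot: [-179.9, -0.2, -23.9]
contact_force: [-0.2, -0.3, -0.2]
gripper_width: 0.0361
```

```bash
python3 -m handwheel '[0,0,0,0,0,0,0,0,0,0,0,0,0,0,0,0,0,0,0,0,0,0,0,0,0,0,0,0,0,0,0,0,0,0,0,0,0,0,0,0,0,0]' 0;
```

```text
time_s: 30.4
tcp_pos: [0.4909, -0.2215, 0.0905]
eef_rot: [-179.9, -0.2, -23.9]
contact_force: [1.3, 0.4, -0.1]
gripper_width: 0.0852
```

```bash
python3 -m handwheel '[0,0,3,0,0,0,0,0,7,0,0,0,0,0,11,0,0,0,0,0,15,0,0,0,0,0,18,0,0,0,0,0,18,0,0,0]';python3 -m handwheel '[0,5,0,0,0,0,0,10,0,0,0,0,0,15,0,0,0,0,0,20,0,0,0,0,0,25,0,0,0,0,0,25,0,0,0,0,0,25,0,0,0,0]';python3 - <<'E'
from h import *
s=cam("scene");t=cam("top");cv2.imwrite("pics/raw_s_F.png",s);cv2.imwrite("pics/raw_t_F.png",t)
a=cv2.resize(s[30:110,260:340],None,fx=5,fy=5,interpolation=cv2.INTER_NEAREST);b=cv2.resize(t[226:306,415:495],None,fx=5,fy=5,interpolation=cv2.INTER_NEAREST)
cv2.imwrite("pics/F.png",np.hstack([a,b]))
cv2.imwrite("pics/Ffull.png",np.vstack([cv2.resize(s,None,fx=.7,fy=.7),cv2.resize(t,None,fx=.7,fy=.7)]))
E
```

```text
time_s: 31.0
tcp_pos: [0.493, -0.2222, 0.2756]
eef_rot: [-179.8, -0.6, -23.9]
contact_force: [0.6, 0.1, -0.5]
gripper_width: 0.0876
time_s: 31.7
tcp_pos: [0.4926, 0.029, 0.2751]
eef_rot: [-179.9, -0.6, -23.7]
contact_force: [-0.1, -0.3, -0.2]
gripper_width: 0.0878
```

View pics/F.png

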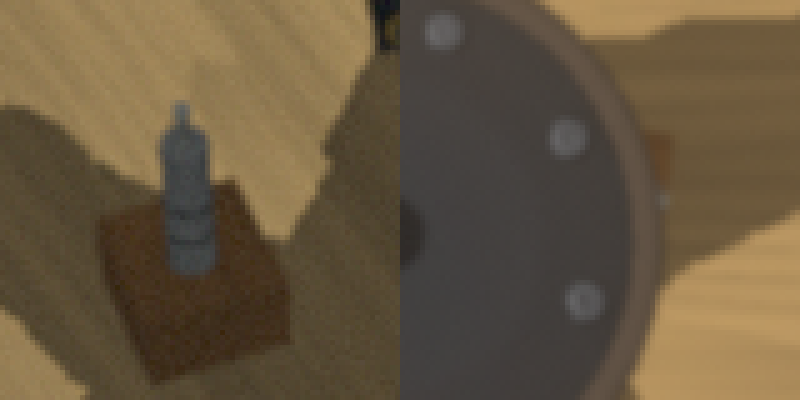

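View pics/Ffull.png

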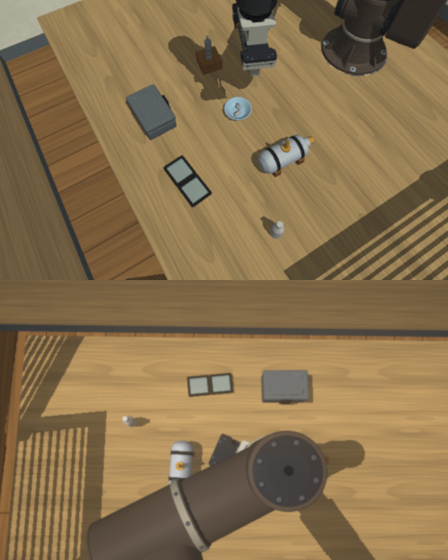

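The gauge stands upright in the stand. Its top is near (296.5,57), the same as at the start, and the bar rises to about row 50. The bystanders have not moved, so I hand in.

```bash
python3 -c "
from plant import r,sensors
print(sensors.get_state()['qd'].round(2)); print(r.close_job())"
```

```text
[-1.34 -0.01  0.18  0.03 -0.15 -0.1 ]
the job is handed in; nothing more can be done
None
```

I took the gauge from its stand, pressed it over the valve stem until the core gave way, put it back home in the stand, and handed the job in at about 32 s.

- **Pressing:** The force rose steadily, then stayed level at about 12 N net while I went roughly 2 mm further. I estimate the core was pressed about 4 mm, between 3.5 and 5 mm; it did not bottom. I held it there about 2 s.
- **Returning:** The mouth reached the stand's floor at the same tool height as at the start (90.5 mm). I pressed lightly, about 10 N on the floor, then let go and backed away.
- **Last picture:** The gauge stands upright with its top at the starting pixel. The bar stands out roughly 18 mm, measured roughly in pixels. The other things in the cupboard look unmoved; I judged this by eye only.

**What disagreed:**
- **Tilt while pressing:** The tool leaned about 1.2° under load. That gave up to 3 N of side force on the stem, and the force kept creeping up at first. I straightened it, and the level force then showed clearly.
- **Blocked view:** The arm hid the stem and the gauge from the top camera, so I aligned by the scene camera and by feel.

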